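# Set the rotary soldering stage to 60 degrees and clamp it

## Task

Turn the rotary soldering stage to 60 degrees: push with a fingertip against the side of its jaw block, without pinching the two jaws between the fingers, until the index line on the turntable stands on the 60-degree line of the fixed scale. Then push the clamp lever round to its stop to lock the setting. The connector stays standing in the jaws, and everything else on the bench stays where it is.

Things in the scene. Friction and masses are not known exactly. Their poses are not given: they have to be found in the camera images.
- stage: Rotary soldering stage, screwed to the bench: dark square base plate 164 x 164 mm, 16 mm thick; on it a fixed bright scale ring of 77 mm radius, top 26 mm above the bench; inside it a steel turntable of 57 mm radius, top 27 mm above the bench. A 36 mm wide, 20 mm high ear for the clamp sticks out on the -y side, to y = -114 mm. Origin on the turning axis at bench height, z up.
- zero_line (a point): Inner end of the scale's zero line, which points along the stage's -y, to the clamp lever, and has a small engraved dot on either side. 58.5 mm from the axis, 26 mm above the bench. The dark lines on the fixed ring span a half circle, one every 10 degrees, growing anticlockwise seen from above (90 is at +x, 180 at +y); 0, 30, 60 ... 180 are long (16 mm), the others short (8 mm).
- line60 (a point): Inner end of the 60-degree line on the fixed ring: the second long line after the zero line. 58.5 mm from the axis, 26 mm above the bench.
- turntable (a joint): Scale value of the index line, in rad: grows anticlockwise seen from above, the 60-degree line is 1.047. Starts at 1.65 to 2.55. Turns against a drag of about 0.12 N m, stays where it is left, ends at -0.1 and 3.25. At 0 the turntable's own axes are the stage's; the jaw block bolted on it is 92 mm long along own x and 46 mm wide (flanks at own y = +23 and -23 mm), its top 59 mm above the bench.
- axis (a point): Point on the turning axis at the turntable's top face, 27 mm above the bench.
- index_mark (a point): Outer end of the index line, a 2.4 mm wide dark line on the turntable's top along its own -y, from 24 to 57 mm from the axis. This point: 56.5 mm from the axis, 27 mm above the bench.
- jaw_plain: Green-painted jaw plate that forms one flank of the jaw block: 92 mm long (own x), 15 mm thick (own y), 32 mm high. Origin at the centre of its underside, 15.5 mm from the axis along the turntable's own +y, 27 mm above the bench; its outer flank looks along own +y. It is the flank away from the index line.
- jaw_index: The same on the other flank of the block, the one beside the index line: origin 15.5 mm from the axis along own -y, outer flank along own -y.
- connector: Black round cable connector, 14.4 mm in diameter and 45 mm tall, 25 g, standing loose and upright in the 16 mm square pocket in the middle of the jaw block, on the axis; it rides round with the turntable. Origin at the centre of its foot, 38 mm above the bench; its top is 83 mm above the bench.
- clamp (a joint): Clamp lever angle in rad, about an upright pivot: 0 fully released (lever along the stage's -y), growing anticlockwise seen from above, 1.2 against its stop and clamped (lever swung towards the stage's +x). Starts at 0 to 0.25; moves against about 0.09 N m, more near the end, where it presses a brake shoe on the turntable; stays where it is left.
- clamp_pivot (a point): Pivot of the clamp lever on the ear, 97 mm from the turntable's axis along the stage's -y, 29 mm above the bench; hub radius 11 mm, hub top 36 mm above the bench.
- lever_knob (a point): Centre of the top of the lever's knob: an upright black post 14 mm in diameter, from 18 to 50 mm above the bench, 58 mm from the pivot, on a steel arm 10 mm wide (24 to 32 mm above the bench).
- spare: Loose connector like the other (14.4 mm across, 45 mm tall), standing on the base plate's corner at stage x, y = +68, +68 mm; bystander. Origin at its foot.
- reel: Reel of solder wire, green flanges 64 mm across, 48 mm tall, standing upright to the stage's +y side; bystander. Origin at the centre of its underside.
- dish: Shallow clear glass dish, 100 mm across, 14 mm high, on the stage's +x side; bystander. Origin at the centre of its underside.
- part0: Short connector, 14.4 mm across, 22 mm tall, standing in the dish; bystander. Origin at its foot.
- part1: A second short connector in the dish, the same size; bystander.
- screwdriver: Screwdriver, 160 mm long, handle 25 mm thick or less, lying on the bench beyond the clamp lever; bystander.
- flux: White bottle with yellow cap, 56 mm across, 130 mm tall, on the left of the bench; bystander.
- hygrometer: White desk hygrometer with a leaning display, 75 x 85 mm, about 75 mm high, on the left of the bench; bystander.

How it is judged (in metres and radians):
On the way, in this order (a step that is already met when the one before it is completed fails the run):
1. the index line stands on the 60-degree line while the clamp is still released (value of joint turntable between 1.0032 and 1.0912 rad and value of joint clamp below 0.5 rad), for 0.3 s.
2. the clamp lever is pushed round to its stop (value of joint clamp above 1.08 rad), for 0.2 s.
At the end, for the whole second after the job is handed in: The turntable's index line is within 2.5 degrees of the 60-degree line and at rest, the clamp lever is within 7 degrees of its stop (above 1.08 rad), and the connector still stands upright on the pocket's floor in the jaw block (value of joint turntable between 1.0032 and 1.0912 rad and value of joint clamp above 1.08 rad and velocity of joint turntable between -0.02 and 0.02 rad/s and horizontal distance between connector and axis below 0.005 m and z of connector in the frame of stage below 0.042 m and angle between connector's own z axis and vertical below 0.15 rad); the robot touches nothing.
It fails at once if the jaw block is pinched: the fingers press on both jaws at once (contact force between the fingers and jaw_plain above 1 N and contact force between the fingers and jaw_index above 1 N).
It fails at once if the connector is lifted or pulled out of the jaws (z of connector in the frame of stage above 0.046 m or horizontal distance between connector and axis above 0.01 m).
It fails at once if another thing on the bench is lifted, carried or shoved more than 15 mm (distance of any of spare, reel, dish, part0, part1, screwdriver, flux, hygrometer from where it was at the start of the episode above 0.015 m).
It also fails if it takes over 48 s, if anything falls off the work surface, if the arm or the gripper's body presses on something with over 40 N, if the wrist force passes 120 N, or if a joint passes its speed limit or range.

## Robot

A 7-joint arm with a two-finger parallel gripper is mounted at the origin on the work surface. World frame = base frame: x ahead of the robot, y to its left, z up, the work surface at z = 0. Lengths are in m, angles in degrees, forces in N, time in s.
With the tool pointing down it reaches from about 0.35 to 0.9 m from the base axis. Payload 19.9 kg.
Tool frame: the origin (TCP) lies between the finger pads; the fingertips stand 19 mm ahead of it and the grasp point (between the pads) is the TCP; z points along the fingers, y is the line along which they close (so a half turn about z gives the same grasp; the last joint's range is limited). The gripper opens to 94 mm and grips with 3 to 60 N. Pads are 16 mm wide; open, the fingers measure 119 mm over their backs; the gripper's body (75 mm by 177 mm) begins 78 mm behind the grasp point.
Start: joints at [68.898, 23.915, -0.59, 92.452, 0.269, 63.638, -3.037], TCP at [0.201, -0.592, 0.224] pointing down, gripper open.
Joint ranges: [-161.28, 161.28], [-22.2, 115.67], [-73.04, 71.86], [3.21, 147.25], [-68.34, 248.33], [10.77, 114.83], [-161.83, 161.83]. Speed limits (degrees/s): [108.29, 108.29, 136.94, 136.94, 172.46, 172.46, 172.46].

## Interface

Orientations are given as a 3x3 rotation matrix whose columns are the frame's x, y, z axes.
In Python, from workcell import robot, imaging, nets gives the robot as it stands.
- The arm moves only by the tool play_rows, never from a script. Its argument "targets" is a list of rows, each a list of 6 numbers: the shift along the tool's x, y, z in mm, then the turn, a rotation vector about the tool's x, y, z in degrees. In form: [[tx, ty, tz, rx, ry, rz], ...]. A call has 1 to 5 rows; each row shifts and turns the commanded pose from where the row before left it, along the tool's axes as they then stand; what a row does not reach is not made up. A row lasts 1/8 s, in which the tool goes at most 62.5 mm and 10.7 degrees, less where a joint would pass 70% of its speed; a pose out of reach is approached as far as the arm can. A call with a gripper value outside its range is refused whole. "hand" is the opening, from -1 (shut) to 1 (fully open), set as the call begins (left out, the last holds). The fingers move at their own pace and stop on an object; "force" is the grip in N (left out, the last holds). Time passes only in rows, so rows that do not move let the fingers close. It gives the time, the measured TCP pose, the force, the opening and the grip force at its end, in the units of the state.
- robot.observe(): the state, without advancing time (a new reading comes with each control period).
- imaging.read_camera(name): name is "side" or "top" or "wrist"; returns a dict with "color" (384x512x3 uint8, red, green, blue), "mtx" (3x3 intrinsics, pixels), "extrinsics" (4x4, takes a point from camera to world coordinates). Camera axes: x right, y down, z forward; pixel columns grow to the right and rows downward; lengths in m; the calibration is good to about 2 mm. A picture is of the moment at which its call begins. There is no depth.
- robot.job_done(): hands the job in; it is judged then, once.
Trained networks look in the newest picture that a camera, given by its name, has taken for a name from the list of things; names that differ only in an ending like _2 or _b are one class to them, and where a whole thing is asked for, a point or a joint stands for the part that bears it (a point fixed in the world has none). Each returns a list of dicts, best first, with "p" (0 to 1); they miss things now and then, are a little off and sometimes report something else, mostly with a low value. They report only what shows in the picture. A call takes as long as a camera call.
- nets.outline_of(camera, thing): "region" (384x512 bool, what is visible of it) and "at" ([column, row] in pixels, amid what is visible of it).
- nets.tip_of(camera, thing): "at" ([column, row] in pixels: a listed point, or the origin of a listed thing).
The state is a dict: "t": time; "qpos": joint angles; "joint_velocities": joint speeds; "tau": joint torques, N m; "tool_pos": TCP position; "tcp_rot": TCP orientation; "contact_force": force on the tool from outside, world axes, zero at the start; "wrist_torque": the same for the moment, N m; "width": finger opening in m; "gripper_force": force on a finger pad.
Only numpy, scipy, OpenCV 4.12 (cv2) and the standard library are available. Lean on these libraries where they do the work, as an engineer would, in place of code of your own. Each camera call takes 0.05 s, during which the arm holds its last target. There are 200 camera calls.

## Working session

There is one attempt and no reset: what is moved stays moved. The work goes in short steps, Python scripts to look and compute and a tool call to move; the robot and the scene stay as the last step left them, time stands still between calls to the robot, and variables do not carry over. Pictures are saved under pics/ and viewed, at most 10 in all, crops included, and the job is handed in when it is done.

Besides the shell and the picture viewer there is one more tool, called after "Call:" by a JSON object that holds its "api" and its "payload". play_rows: Moves the arm, as the interface text tells. Its arguments: {"type":"object","properties":{"targets":{"type":"array","items":{"type":"array","items":{"type":"number"}}},"hand":{"type":"number"},"force":{"type":"number"}},"required":["targets"]}

```bash
mkdir -p pics; ls; cat > h.py <<'E'
import numpy as np, cv2
from workcell import robot, imaging, nets
def ray(c,px):
    p=cv2.undistortPoints(np.array([[px]],float),c['mtx'],None)[0,0]
    E=c['extrinsics']; return E[:3,3], E[:3,:3]@np.array([p[0],p[1],1])
def onz(c,px,z):
    o,d=ray(c,px); return o+d*(z-o[2])/d[2]
def tri(rs):
    A=0;b=0
    for o,d in rs:
        d=d/np.linalg.norm(d);P=np.eye(3)-np.outer(d,d);A=A+P;b=b+P@o
    return np.linalg.solve(A,b)
def proj(c,X):
    E=np.linalg.inv(c['extrinsics']);p=c['mtx']@(E[:3,:3]@np.asarray(X)+E[:3,3]);return p[:2]/p[2]
E
python3 - <<'E'
from h import *
s=robot.observe();print(s['t'],s['tool_pos'],s['tcp_rot'].round(3) if hasattr(s['tcp_rot'],'round') else s['tcp_rot'],s['width'])
Z=dict(axis=.027,zero_line=.026,line60=.026,index_mark=.027,clamp_pivot=.029,lever_knob=.05,connector=.038,spare=.016,jaw_plain=.027,jaw_index=.027)
C={}
for n in('top','side'):
    c=C[n]=imaging.read_camera(n);cv2.imwrite(f'pics/{n}0.png',c['color'][:,:,::-1])
    print(n,c['extrinsics'][:3,3].round(3))
R={}
for k,z in Z.items():
    for n in C:
        r=nets.tip_of(n,k)
        if r:
            R.setdefault(k,{})[n]=r[0]['at'];print(k,n,round(r[0]['p'],2),np.round(r[0]['at'],1),onz(C[n],r[0]['at'],z).round(4))
    if len(R.get(k,{}))==2: print('   tri',tri([ray(C[n],R[k][n]) for n in C]).round(4))
a=np.hstack([cv2.imread('pics/top0.png')]);
E
```

```text
pics
0.0 [ 0.20053281 -0.59157726  0.2238222 ] [[ 0.947  0.321 -0.   ]
 [ 0.321 -0.947  0.001]
 [-0.    -0.001 -1.   ]] 0.09374757694741849
top [0.466 0.06  1.043]
side [ 0.328 -0.699  0.737]
axis top 0.94 [251.3 210.6] [0.5283 0.0905 0.027 ]
axis side 0.75 [252.  203.3] [0.5235 0.0946 0.027 ]
   tri [0.5254 0.091  0.0299]
zero_line top 0.29 [236.  184.8] [0.6036 0.1323 0.026 ]
zero_line side 0.77 [254.2 220.6] [0.5138 0.0304 0.026 ]
   tri [ 0.5811  0.1448 -0.0855]
line60 top 0.91 [264.6 199.8] [0.5579 0.0518 0.026 ]
line60 side 0.77 [274.8 213.2] [0.5715 0.0452 0.026 ]
   tri [0.5654 0.0501 0.0223]
index_mark top 0.72 [250.6 190.6] [0.5854 0.0909 0.027 ]
index_mark side 0.74 [273.8 200.9] [0.5818 0.0911 0.027 ]
   tri [0.5837 0.0913 0.0267]
clamp_pivot top 0.84 [282.8 218.6] [0.5028 0.0023 0.029 ]
clamp_pivot side 0.79 [254.  232.3] [ 0.5029 -0.0123  0.029 ]
   tri [0.5048 0.0012 0.0154]
lever_knob top 0.59 [302.1 219.1] [ 0.4991 -0.0497  0.05  ]
lever_knob side 0.45 [256.8 240.7] [ 0.4975 -0.0604  0.05  ]
   tri [ 0.4997 -0.0509  0.0398]
connector top 0.46 [251.4 208.8] [0.5326 0.0898 0.038 ]
connector side 0.36 [252.8 198.6] [0.5269 0.1    0.038 ]
   tri [0.5284 0.0903 0.0461]
spare top 0.51 [233.3 183.8] [0.6081 0.1407 0.016 ]
spare side 0.58 [279.9 190.5] [0.6142 0.142  0.016 ]
   tri [0.6106 0.1399 0.018 ]
jaw_plain top 0.59 [248.8 215.1] [0.5157 0.098  0.027 ]
jaw_plain side 0.78 [249.7 203.1] [0.5179 0.0967 0.027 ]
   tri [0.5169 0.0978 0.0262]
jaw_index top 0.5 [249.4 204.4] [0.5461 0.0954 0.027 ]
jaw_index side 0.73 [262.4 200. ] [0.5534 0.1014 0.027 ]
   tri [0.5485 0.0946 0.0334]
```

View pics/top0.png

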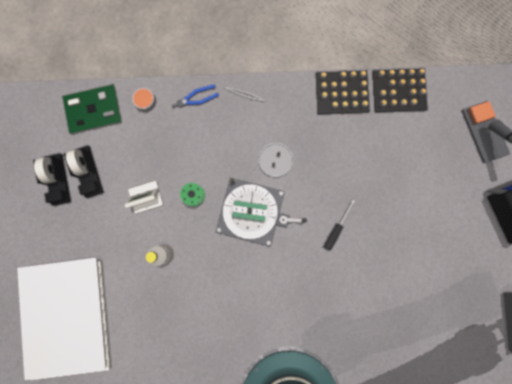

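View pics/side0.png

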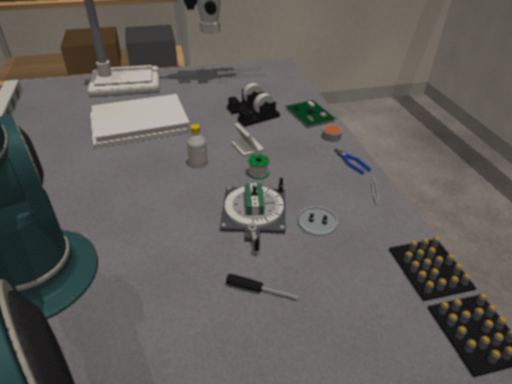

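The top view shows the stage at px (251,211), with the index line pointing up at about 104° on the scale and the clamp lever to the right at (302,219). The side view agrees. Next I'll move closer for a wrist view.

Call:
{"api": "play_rows", "payload": {"targets": [[28.5, -32, -8.4, 0, 0, 0], [28.5, -32, -8.4, 0, 0, 0], [28.5, -32, -8.4, 0, 0, 0], [28.5, -32, -8.4, 0, 0, 0], [28.5, -32, -8.4, 0, 0, 0]], "hand": -1, "force": 20}}

```text
t: 1.72
tool_pos: [0.2847, -0.3933, 0.2668]
tcp_rot: [[0.947, 0.321, 0.0], [0.321, -0.947, -0.0], [0.0, 0.0, -1.0]]
contact_force: [0.7, -0.1, 0.1]
width: 0.0474
gripper_force: 0.0
```

Call:
{"api": "play_rows", "payload": {"targets": [[28.5, -32, -8.4, 0, 0, 0], [28.5, -32, -8.4, 0, 0, 0], [28.5, -32, -8.4, 0, 0, 0], [28.5, -32, -8.4, 0, 0, 0], [28.5, -32, -8.4, 0, 0, 0]]}}

```text
t: 2.35
tool_pos: [0.3682, -0.196, 0.3089]
tcp_rot: [[0.947, 0.321, 0.0], [0.321, -0.947, -0.0], [0.0, 0.001, -1.0]]
contact_force: [0.1, -0.9, 0.8]
width: 0.0002
gripper_force: 0.0
```

Call:
{"api": "play_rows", "payload": {"targets": [[28.5, -32, -8.4, 0, 0, 0], [28.5, -32, -8.4, 0, 0, 0], [28.5, -32, -8.4, 0, 0, 0], [28.5, -32, -8.4, 0, 0, 0], [0, 0, 0, 0, 0, 0]]}}

```text
t: 2.98
tool_pos: [0.4356, -0.0369, 0.3427]
tcp_rot: [[0.946, 0.325, 0.001], [0.325, -0.946, 0.0], [0.001, 0.0, -1.0]]
contact_force: [-0.6, -0.2, 0.1]
width: 0.0004
gripper_force: 0.0
```

```bash
cat > look.py <<'E'
import sys,json;from h import *
Z=dict(axis=.027,zero_line=.026,line60=.026,index_mark=.027,clamp_pivot=.029,lever_knob=.05,jaw_plain=.027,jaw_index=.027,spare=.016)
s=robot.observe();print(s['t'],s['tool_pos'].round(4),s['tcp_rot'].round(3).tolist(),s['width'],s['contact_force'].round(1))
c=imaging.read_camera('wrist');cv2.imwrite(f'pics/{sys.argv[1]}.png',c['color'][:,:,::-1])
print(c['extrinsics'].round(3).tolist())
out={'K':c['mtx'].tolist(),'E':c['extrinsics'].tolist(),'at':{}}
for k,z in Z.items():
    r=nets.tip_of('wrist',k)
    if r: out['at'][k]=list(map(float,r[0]['at']));print(k,round(r[0]['p'],2),np.round(r[0]['at'],1),onz(c,r[0]['at'],z).round(4))
json.dump(out,open(sys.argv[1]+'.json','w'))
E
python3 look.py w1
```

```text
2.975 [ 0.4356 -0.0369  0.3427] [[0.946, 0.325, 0.001], [0.325, -0.946, 0.0], [0.001, 0.0, -1.0]] 0.00037440036331139116 [-0.6 -0.2  0.1]
[[0.325, -0.913, -0.247, 0.507], [-0.946, -0.314, -0.085, -0.012], [0.0, 0.261, -0.965, 0.502], [0.0, 0.0, 0.0, 1.0]]
axis 0.56 [191.6  77.6] [0.5243 0.0977 0.027 ]
zero_line 0.93 [228.2  99.4] [0.5115 0.0318 0.026 ]
line60 0.71 [225.3  60.4] [0.5665 0.0542 0.026 ]
index_mark 0.78 [206.3  42.4] [0.5815 0.0899 0.027 ]
clamp_pivot 0.66 [241.  110.5] [0.5016 0.0062 0.029 ]
lever_knob 0.87 [274.3 127.4] [ 0.4944 -0.0534  0.05  ]
jaw_plain 0.84 [191.2  87.7] [0.5092 0.0942 0.027 ]
jaw_index 0.97 [197.2  66.5] [0.5432 0.0937 0.027 ]
spare 0.58 [182.3  11.9] [0.6125 0.1399 0.016 ]
```

View pics/w1.png

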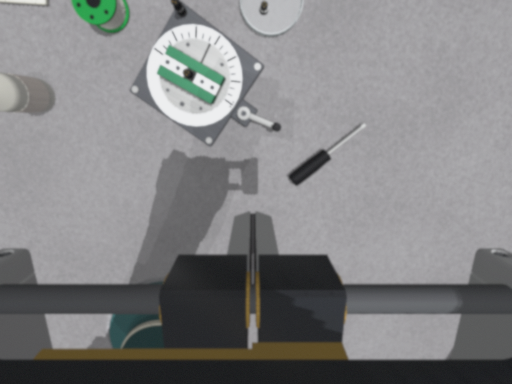

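The wrist view shows the stage at (192,75), the zero line at (228,99), the index mark at (206,42) and the knob at (275,127). I'll move closer.

Call:
{"api": "play_rows", "payload": {"targets": [[27, -32, 46, 0, 0, 0], [27, -32, 47, 0, 0, 0], [27, -32, 47, 0, 0, 0], [0, 0, 0, 0, 0, 9.5], [0, 0, 0, 0, 0, 9.5]]}}

```text
t: 4.1
tool_pos: [0.4802, 0.0772, 0.2019]
tcp_rot: [[1.0, -0.009, -0.002], [-0.009, -1.0, 0.001], [-0.002, -0.001, -1.0]]
contact_force: [0.4, -0.3, -0.6]
width: 0.0005
gripper_force: 0.0
```

Call:
{"api": "play_rows", "payload": {"targets": [[0, 0, 0, 0, 0, 0], [0, 0, 0, 0, 0, 0]]}}

```text
t: 4.35
tool_pos: [0.4804, 0.0767, 0.2028]
tcp_rot: [[1.0, -0.001, 0.0], [-0.001, -1.0, -0.0], [0.0, 0.0, -1.0]]
contact_force: [0.2, -0.9, -0.6]
width: 0.0005
gripper_force: 0.0
```

```bash
python3 look.py w2; cat > stage.py <<'E'
import sys,json;from h import *
from scipy.optimize import least_squares
# fit stage x,y,yaw, theta, clamp from several views
V=[json.load(open(f+'.json')) for f in sys.argv[1:]]
V=[dict(mtx=np.array(v['K']),extrinsics=np.array(v['E']),at=v['at']) for v in V]
def model(p):
    x,y,a,t,cl=p
    S=lambda r,ang,z:[x+r*np.cos(a-np.pi/2+ang),y+r*np.sin(a-np.pi/2+ang),z]
    pv=S(.097,0,.029)
    return dict(axis=[x,y,.027],zero_line=S(.0585,0,.026),line60=S(.0585,np.pi/3,.026),index_mark=S(.0565,t,.027),clamp_pivot=pv,
      lever_knob=[pv[0]+.058*np.cos(a-np.pi/2+cl),pv[1]+.058*np.sin(a-np.pi/2+cl),.05],jaw_index=S(.0155,t,.027),jaw_plain=S(-.0155,t,.027),spare=[x+.068*np.cos(a)-.068*np.sin(a),y+.068*np.sin(a)+.068*np.cos(a),.016])
def res(p):
    m=model(p);return np.concatenate([proj(v,m[k])-v['at'][k] for v in V for k in v['at']])
r=least_squares(res,[.526,.092,-.24,1.8,.1],loss='soft_l1',f_scale=2)
print('xy,yaw,theta,clamp',r.x.round(4),'theta deg',np.degrees(r.x[3]).round(2));i=0
for v in V: print({k:(proj(v,model(r.x)[k])-v['at'][k]).round(1).tolist() for k in v['at']})
print({k:np.round(q,4).tolist() for k,q in model(r.x).items()})
E
python3 stage.py w2; python3 stage.py w1 w2
```

```text
4.35 [0.4804 0.0767 0.2028] [[1.0, -0.001, 0.0], [-0.001, -1.0, -0.0], [0.0, 0.0, -1.0]] 0.0005013280344760161 [ 0.2 -0.9 -0.6]
[[-0.001, -0.965, -0.262, 0.556], [-1.0, 0.001, 0.0, 0.077], [0.0, 0.262, -0.965, 0.363], [0.0, 0.0, 0.0, 1.0]]
axis 0.75 [285.1 150.5] [0.5095 0.0374 0.027 ]
zero_line 0.58 [284.3 152.8] [0.5065 0.0381 0.026 ]
line60 0.81 [271.  101.2] [0.5669 0.0554 0.026 ]
index_mark 0.88 [243.1  85.4] [0.5842 0.0877 0.027 ]
clamp_pivot 0.95 [314.8 159. ] [0.4993 0.0011 0.029 ]
lever_knob 0.57 [367.6 161. ] [ 0.5005 -0.0547  0.05  ]
jaw_plain 0.98 [234.6 151.8] [0.5079 0.0988 0.027 ]
jaw_index 0.62 [240.4 122.7] [0.5425 0.0913 0.027 ]
spare 0.85 [196.3  64.3] [0.6083 0.1422 0.016 ]
xy,yaw,theta,clamp [ 0.5247  0.095  -0.2691  1.7055  0.2943] theta deg 97.72
{'axis': [-47.6, -12.6], 'zero_line': [-0.3, -2.2], 'line60': [1.8, 1.0], 'index_mark': [0.3, 3.2], 'clamp_pivot': [-0.4, 0.3], 'lever_knob': [1.6, 0.1], 'jaw_plain': [1.4, -1.2], 'jaw_index': [-1.3, 2.1], 'spare': [-0.3, -0.1]}
{'axis': [0.5247, 0.095, 0.027], 'zero_line': [0.5092, 0.0386, 0.026], 'line60': [0.5658, 0
[... 410 characters left out ...]
 0.2], 'clamp_pivot': [2.1, 2.4], 'lever_knob': [2.5, -1.7], 'jaw_plain': [-1.5, -1.1], 'jaw_index': [-0.1, 1.6], 'spare': [-1.9, 1.6]}
{'axis': [-47.7, -13.3], 'zero_line': [-0.5, -2.6], 'line60': [1.9, 0.5], 'index_mark': [-0.7, 2.4], 'clamp_pivot': [-0.5, 0.1], 'lever_knob': [1.1, 2.0], 'jaw_plain': [1.5, -1.8], 'jaw_index': [-1.7, 1.4], 'spare': [-0.0, -1.1]}
{'axis': [0.5255, 0.0951, 0.027], 'zero_line': [0.5096, 0.0388, 0.026], 'line60': [0.5663, 0.0532, 0.026], 'index_mark': [0.5816, 0.0885, 0.027], 'clamp_pivot': [0.4992, 0.0017, 0.029], 'lever_knob': [0.4982, -0.0562, 0.05], 'jaw_index': [0.5409, 0.0933, 0.027], 'jaw_plain': [0.5101, 0.0969, 0.027], 'spare': [0.6094, 0.1421, 0.016]}
```

View pics/w2.png

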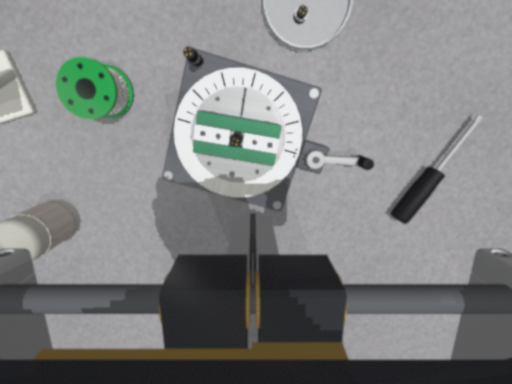

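The wrist view shows the index at (243,87), about 98°, the block at (236,137), the connector at its centre and the lever knob at (366,162). This agrees with the fit: axis (0.525, 0.095), yaw -15.5°. I'll descend behind the plain flank at its +own-x end.

Call:
{"api": "play_rows", "payload": {"targets": [[3, -57, 0, 0, 0, 0], [0, 0, 40, 0, 0, 7.2], [0, 0, 40, 0, 0, 0], [0, 0, 40, 0, 0, 0], [0, 0, 26, 0, 0, 0]]}}

```text
t: 5.48
tool_pos: [0.483, 0.1338, 0.055]
tcp_rot: [[0.992, -0.13, -0.001], [-0.13, -0.992, -0.0], [-0.001, 0.0, -1.0]]
contact_force: [0.5, 0.7, 0.1]
width: 0.0003
gripper_force: 0.0
```

Call:
{"api": "play_rows", "payload": {"targets": [[0, 0, 0, 0, 0, 0], [0, 0, 0, 0, 0, 0]]}}

```text
t: 5.72
tool_pos: [0.4842, 0.1341, 0.0577]
tcp_rot: [[0.992, -0.13, 0.001], [-0.13, -0.992, 0.0], [0.001, -0.0, -1.0]]
contact_force: [-0.4, -0.1, 0.6]
width: 0.0002
gripper_force: 0.0
```

```bash
cat > tgt.py <<'E'
import sys;from h import *
# args: axis x y, yaw_deg of own x now(commanded pos taken as measured), target list of thetas' world angle of own x, off
s=robot.observe();R=s['tcp_rot'];p=s['tool_pos']
ax=np.array([.5252,.095])
print(p.round(4),np.degrees(np.arctan2(R[1,0],R[0,0])).round(2),s['contact_force'].round(1))
def T(th,off,own=.034):
    f=np.radians(-105.5+th+90);ux=np.array([np.cos(f),np.sin(f)]);uy=np.array([-ux[1],ux[0]])
    return ax+own*ux+off*uy, np.degrees(f)-90
y=np.degrees(np.arctan2(R[1,0],R[0,0]));q=p[:2]
for a in sys.argv[1:]:
    th,off=map(float,a.split(','));t,yn=T(th,off)
    d=t-q;yr=np.radians(y);print(a,'tx,ty',(1e3*d@[np.cos(yr),np.sin(yr)]).round(1),(1e3*d@[np.sin(yr),-np.cos(yr)]).round(1),'rz',round(y-yn,2))
    q,y=t,yn
E
python3 tgt.py 98.4,.031 91,.031 84,.031 78,.031 72,.031 68,.031 65,.031 63,.031 62,.031 61,.031 60,.031
```

```text
[0.4842 0.1341 0.0577] -7.47 [-0.4 -0.1  0.6]
98.4,.031 tx,ty 14.5 -0.4 rz -0.37
91,.031 tx,ty 4.6 -3.7 rz 7.4
84,.031 tx,ty 4.4 -3.5 rz 7.0
78,.031 tx,ty 3.7 -3.1 rz 6.0
72,.031 tx,ty 3.7 -3.1 rz 6.0
68,.031 tx,ty 2.4 -2.1 rz 4.0
65,.031 tx,ty 1.8 -1.6 rz 3.0
63,.031 tx,ty 1.2 -1.1 rz 2.0
62,.031 tx,ty 0.6 -0.5 rz 1.0
61,.031 tx,ty 0.6 -0.5 rz 1.0
60,.031 tx,ty 0.6 -0.5 rz 1.0
```

```bash
python3 look.py w3
```

```text
5.725 [0.4842 0.1341 0.0577] [[0.992, -0.13, 0.001], [-0.13, -0.992, 0.0], [0.001, -0.0, -1.0]] 0.0002025657904072094 [-0.4 -0.1  0.6]
[[-0.13, -0.957, -0.259, 0.559], [-0.992, 0.125, 0.034, 0.125], [-0.0, 0.262, -0.965, 0.217], [0.0, 0.0, 0.0, 1.0]]
axis 0.64 [300.6 155.4] [0.5254 0.0954 0.027 ]
zero_line 0.81 [387.8 167.5] [0.5086 0.035  0.026 ]
line60 0.75 [362.3  85.1] [0.566  0.0514 0.026 ]
index_mark 0.61 [306.1  62.8] [0.5841 0.0869 0.027 ]
clamp_pivot 0.76 [436.3 174.3] [0.5001 0.0028 0.029 ]
lever_knob 0.55 [434.6 176.2] [0.5056 0.0174 0.05  ]
jaw_plain 0.65 [297.3 174.5] [0.5121 0.0989 0.027 ]
jaw_index 0.94 [301.9 128.9] [0.5432 0.093  0.027 ]
spare 0.71 [213.6  29.3] [0.6137 0.1432 0.016 ]
```

View pics/w3.png

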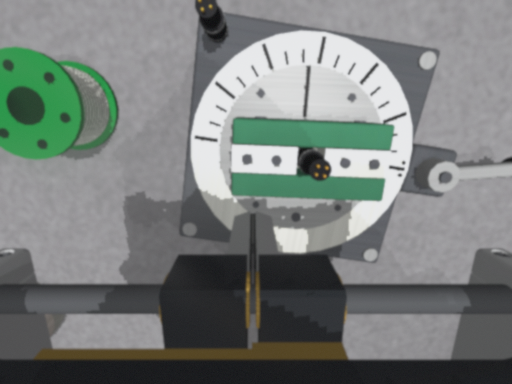

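The wrist view has the index at (308,68), just past the 90 line at (322,45), and the fingertip at (253,215), just short of the green plain flank. I'll push round in an arc.

Call:
{"api": "play_rows", "payload": {"targets": [[7, 0, 0, 0, 0, 0], [7.5, -0.4, 0, 0, 0, 0], [4.6, -3.7, 0, 0, 0, 7.4], [4.4, -3.5, 0, 0, 0, 7], [3.7, -3.1, 0, 0, 0, 6]]}}

```text
t: 6.85
tool_pos: [0.513, 0.1393, 0.0565]
tcp_rot: [[0.882, -0.471, -0.001], [-0.471, -0.882, -0.0], [-0.001, 0.0, -1.0]]
contact_force: [-2.4, 1.6, -0.0]
width: 0.0007
gripper_force: 1.3
```

Call:
{"api": "play_rows", "payload": {"targets": [[3.7, -3.1, 0, 0, 0, 6], [2.4, -2.1, 0, 0, 0, 4], [0, 0, 0, 0, 0, 0], [0, 0, 0, 0, 0, 0]]}}

```text
t: 7.35
tool_pos: [0.5209, 0.1405, 0.0567]
tcp_rot: [[0.79, -0.613, 0.0], [-0.613, -0.79, -0.0], [0.0, 0.0, -1.0]]
contact_force: [0.2, 0.2, -0.2]
width: 0.0001
gripper_force: 0.1
```

```bash
python3 look.py w4;python3 stage.py w3 w4; python3 stage.py w4; python3 tgt.py 65,.031
```

```text
7.35 [0.5209 0.1405 0.0567] [[0.79, -0.613, 0.0], [-0.613, -0.79, -0.0], [0.0, 0.0, -1.0]] 0.0001379087537122595 [ 0.2  0.2 -0.2]
[[-0.613, -0.763, -0.208, 0.581], [-0.79, 0.591, 0.16, 0.094], [0.0, 0.262, -0.965, 0.216], [0.0, 0.0, 0.0, 1.0]]
axis 0.86 [295.9 177.5] [0.5261 0.0979 0.027 ]
zero_line 0.88 [382.6 142.6] [0.5095 0.0368 0.026 ]
line60 0.9 [316.4  86.6] [0.5672 0.0522 0.026 ]
index_mark 0.83 [297.1  88.1] [0.5742 0.0628 0.027 ]
clamp_pivot 0.78 [432.5 122.2] [0.502  0.0047 0.029 ]
jaw_plain 0.86 [297.  197.5] [0.5136 0.1059 0.027 ]
jaw_index 0.62 [296.8 149.5] [0.5418 0.086  0.027 ]
spare 0.83 [171.3 113.3] [0.6142 0.1404 0.016 ]
xy,yaw,theta,clamp [ 0.528   0.0955 -0.2992  1.4625  0.2374] theta deg 83.8
{'axis': [-0.5, -3.8], 'zero_line': [-6.6, -2.2], 'line60': [-2.0, -2.6], 'index_mark': [22.1, 4.1], 'clamp_pivot': [-0.0, 1.0], 'lever_knob': [117.5, 0.5], 'jaw_plain': [-4.1, -1.8], 'jaw_index': [5.5, 0.7], 'spare': [4.3, 0.5]}
{'axis': [1.2, -4.2], 'zero_line': [-4.6, 1.0], 'line60': [-1.1, -0.3], 'index_mark': [-18.1, 3.0], 'clamp_pivot': [4.3, 1.3], 'jaw_plain': [4.6
[... 378 characters left out ...]
04, 0.016]}
xy,yaw,theta,clamp [ 0.5283  0.0956 -0.2994  1.2502  0.1   ] theta deg 71.63
{'axis': [0.9, -4.4], 'zero_line': [-4.9, 0.8], 'line60': [-1.4, -0.6], 'index_mark': [-0.1, -0.1], 'clamp_pivot': [4.0, 1.1], 'jaw_plain': [-0.3, -3.3], 'jaw_index': [0.1, 1.6], 'spare': [0.7, 1.2]}
{'axis': [0.5283, 0.0956, 0.027], 'zero_line': [0.511, 0.0397, 0.026], 'line60': [0.5681, 0.0527, 0.026], 'index_mark': [0.5743, 0.0628, 0.027], 'clamp_pivot': [0.4997, 0.0029, 0.029], 'lever_knob': [0.4882, -0.0539, 0.05], 'jaw_index': [0.5409, 0.0866, 0.027], 'jaw_plain': [0.5157, 0.1046, 0.027], 'spare': [0.6133, 0.1405, 0.016]}
[0.5207 0.1405 0.0567] -37.87 [ 0.4  0.2 -0.7]
65,.031 tx,ty 2.1 -2.2 rz 2.63
```

View pics/w4.png

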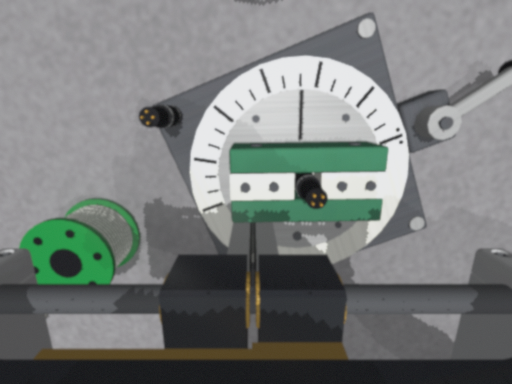

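The wrist view has the index at (302,92) and the 60 line at (318,75), so about 8° remain. I'll measure the angle precisely from the scale ticks.

```bash
cat > ang.py <<'E'
import sys,json;from h import *
from scipy.ndimage import map_coordinates
from scipy.optimize import minimize
def samp(g,c,x,y,rr,ang,z):
    P=np.array([[x+r*np.cos(a),y+r*np.sin(a),z] for a in ang for r in rr])
    E=np.linalg.inv(c['extrinsics']);q=(P@E[:3,:3].T+E[:3,3])@c['mtx'].T
    q=q[:,:2]/q[:,2:];return map_coordinates(g,[q[:,1],q[:,0]],order=1,mode='nearest').reshape(len(ang),-1)
def run(name):
    v=json.load(open(name+'.json'));c=dict(mtx=np.array(v['K']),extrinsics=np.array(v['E']))
    g=cv2.cvtColor(cv2.imread(f'pics/{name}.png'),cv2.COLOR_BGR2GRAY).astype(float)
    rr=np.arange(.0595,.066,.0008);tk=np.radians(np.arange(0,130,10))
    def cost(p):
        a=p[2]-np.pi/2+tk
        d=lambda o:samp(g,c,p[0],p[1],rr,a+o,.026)
        return (d(0)-.5*(d(.06)+d(-.06))).mean()
    best=min((minimize(cost,[.526+dx,.0955+dy,-.28+da],method='Nelder-Mead',options=dict(initial_simplex=[[.526+dx,.0955+dy,-.28+da],[.528+dx,.0955+dy,-.28+da],[.526+dx,.0975+dy,-.28+da],[.526+dx,.0955+dy,-.25+da]],xatol=1e-5,fatol=1e-3)) for dx in(-.002,.002) for dy in(-.002,.002) for da in(-.05,-.025,0,.025)),key=lambda r:r.fun)
    x,y,a=best.x;th=np.radians(np.arange(40,130,.1))
    pr=samp(g,c,x,y,np.arange(.042,.055,.001),a-np.pi/2+th,.027).mean(1)
    w=np.clip(np.median(pr)-pr-20,0,None);i=pr.argmin();m=abs(th-th[i])<.06
    print(name,'axis',best.x.round(4),'contrast',round(best.fun,1),'index deg',np.degrees((th*w)[m].sum()/w[m].sum()).round(2),'dark',pr.min().round(),np.median(pr).round())
for n in sys.argv[1:]: run(n)
E
python3 ang.py w2 w3 w4
```

```text
w2 axis [ 0.5267  0.095  -0.2831] contrast -56.2 index deg 96.51 dark 128.0 208.0
w3 axis [ 0.5265  0.0946 -0.2746] contrast -97.4 index deg 96.61 dark 86.0 213.0
w4 axis [ 0.5267  0.0949 -0.2803] contrast -113.1 index deg 69.31 dark 79.0 204.0
```

Call:
{"api": "play_rows", "payload": {"targets": [[1.7, -1.5, 0, 0, 0, 2.7], [1.7, -1.5, 0, 0, 0, 2.7], [1.6, -1.5, 0, 0, 0, 2.6], [0, 0, 0, 0, 0, 0], [0, 0, 0, 0, 0, 0]]}}

```text
t: 8.48
tool_pos: [0.5274, 0.141, 0.0567]
tcp_rot: [[0.697, -0.717, 0.0], [-0.717, -0.697, 0.0], [-0.0, -0.0, -1.0]]
contact_force: [-1.1, 2.3, -0.2]
width: 0.0005
gripper_force: 0.7
```

```bash
python3 look.py w5 | head -1;python3 ang.py w5
```

```text
8.475 [0.5274 0.141  0.0567] [[0.697, -0.717, 0.0], [-0.717, -0.697, 0.0], [-0.0, -0.0, -1.0]] 0.0004859548340060551 [-1.1  2.3 -0.2]
w5 axis [ 0.5271  0.0952 -0.2864] contrast -114.7 index deg 61.09 dark 76.0 205.0
```

Call:
{"api": "play_rows", "payload": {"targets": [[0.7, -0.5, 0, 0, 0, 1], [0, 0, 0, 0, 0, 0], [0, 0, 0, 0, 0, 0], [-12, 0, 0, 0, 0, 0], [0, 0, 0, 0, 0, 0]]}}

```text
t: 9.6
tool_pos: [0.5198, 0.1493, 0.0567]
tcp_rot: [[0.684, -0.729, -0.0], [-0.729, -0.684, -0.001], [0.0, 0.001, -1.0]]
contact_force: [0.9, 0.1, 0.2]
width: 0.0001
gripper_force: 0.0
```

```bash
python3 look.py w6 | head -1;python3 ang.py w6
```

```text
9.6 [0.5198 0.1493 0.0567] [[0.684, -0.729, -0.0], [-0.729, -0.684, -0.001], [0.0, 0.001, -1.0]] 5.155911064968935e-05 [0.9 0.1 0.2]
w6 axis [ 0.5272  0.0951 -0.2858] contrast -114.3 index deg 59.9 dark 80.0 210.0
```

View pics/w6.png

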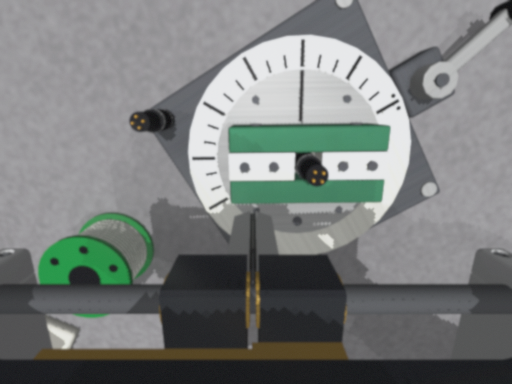

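The index stands in line with the 60 line at (302,55), and I measure 59.9°. The connector is upright. Next I'll retreat upward and go to the lever.

Call:
{"api": "play_rows", "payload": {"targets": [[0, 0, -55, 0, 0, 0], [0, 0, -55, 0, 0, 0], [0, 0, 0, 0, 0, -9], [0, 0, 0, 0, 0, -9], [0, 0, 0, 0, 0, -9]]}}

```text
t: 10.72
tool_pos: [0.5201, 0.1493, 0.1669]
tcp_rot: [[0.942, -0.335, 0.0], [-0.335, -0.942, 0.0], [0.0, -0.0, -1.0]]
contact_force: [0.3, 0.1, -0.8]
width: 0.0007
gripper_force: 0.0
```

Call:
{"api": "play_rows", "payload": {"targets": [[0, 0, 0, 0, 0, -9], [0, 0, 0, 0, 0, -9], [-16, 50, 0, 0, 0, 0], [-16, 50, 0, 0, 0, 0], [-16, 50, 0, 0, 0, 0]]}}

```text
t: 11.35
tool_pos: [0.4665, -0.0005, 0.1668]
tcp_rot: [[0.999, -0.033, 0.0], [-0.033, -0.999, -0.0], [0.0, -0.0, -1.0]]
contact_force: [2.2, -0.5, -0.4]
width: 0.0003
gripper_force: 0.0
```

Call:
{"api": "play_rows", "payload": {"targets": [[0, 50, 0, 0, 0, 0], [0, 0, 0, 0, 0, 0], [0, 0, 0, 0, 0, 0]]}}

```text
t: 11.72
tool_pos: [0.4657, -0.0486, 0.1668]
tcp_rot: [[0.999, -0.033, 0.0], [-0.033, -0.999, 0.0], [0.0, -0.0, -1.0]]
contact_force: [0.0, 0.2, 0.0]
width: 0.0008
gripper_force: 0.0
```

```bash
python3 look.py w7;python3 ang.py w7
```

```text
11.725 [ 0.4657 -0.0486  0.1668] [[0.999, -0.033, 0.0], [-0.033, -0.999, 0.0], [0.0, -0.0, -1.0]] 0.0008074770067684336 [0.  0.2 0. ]
[[-0.033, -0.964, -0.262, 0.542], [-0.999, 0.031, 0.009, -0.051], [-0.0, 0.263, -0.965, 0.326], [0.0, 0.0, 0.0, 1.0]]
axis 0.84 [113.2 132. ] [0.5243 0.0986 0.027 ]
zero_line 0.89 [170.7 145. ] [0.5085 0.0391 0.026 ]
line60 0.57 [151.9  88.7] [0.5666 0.052  0.026 ]
index_mark 0.96 [146.1  91.6] [0.5639 0.058  0.027 ]
clamp_pivot 0.81 [203.5 152.2] [0.4999 0.0036 0.029 ]
lever_knob 0.64 [257.8 156.2] [ 0.497  -0.0546  0.05  ]
jaw_plain 0.66 [105.7 141.6] [0.5145 0.1083 0.027 ]
jaw_index 0.62 [125.7 117.5] [0.5389 0.0829 0.027 ]
spare 0.64 [123.2 117.6] [0.5387 0.0906 0.016 ]
w7 axis [ 0.5267  0.0951 -0.2828] contrast -76.0 index deg 128.24 dark 81.0 201.0
```

View pics/w7.png

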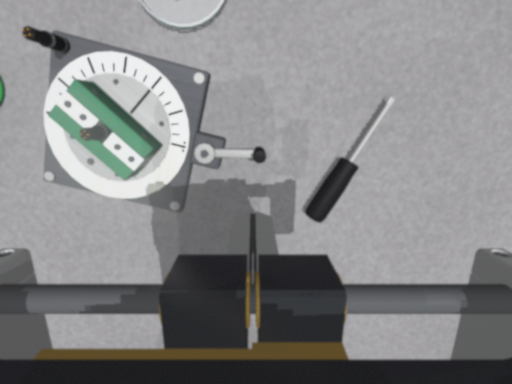

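The index is still on the 60 line at (146,92), and the knob is at (259,155). I'll descend behind the knob and push it round in an arc about the pivot.

Call:
{"api": "play_rows", "payload": {"targets": [[2, 6, 40, 0, 0, 0], [0, 0, 40, 0, 0, 0], [0, 0, 31, 0, 0, 0], [0, 0, 0, 0, 0, 0]]}}

```text
t: 12.72
tool_pos: [0.4661, -0.0548, 0.0543]
tcp_rot: [[0.999, -0.033, -0.004], [-0.033, -0.999, 0.001], [-0.004, -0.0, -1.0]]
contact_force: [-0.8, 0.3, 0.4]
width: 0.0004
gripper_force: 0.0
```

Call:
{"api": "play_rows", "payload": {"targets": [[7, 0, 0, 0, 0, 0], [7, 0, 0, 0, 0, 0], [8.2, 1.5, 0, 0, 0, -8], [8.2, 1.5, 0, 0, 0, -8], [8.2, 1.5, 0, 0, 0, -8]]}}

```text
t: 13.35
tool_pos: [0.5072, -0.0578, 0.0568]
tcp_rot: [[0.925, 0.38, 0.001], [0.38, -0.925, -0.001], [0.001, 0.001, -1.0]]
contact_force: [-2.6, -0.6, 1.3]
width: 0.0007
gripper_force: 1.0
```

Call:
{"api": "play_rows", "payload": {"targets": [[8.2, 1.5, 0, 0, 0, -8], [8.2, 1.5, 0, 0, 0, -8], [6.1, 1.0, 0, 0, 0, -6], [0, 0, 0, 0, 0, 0], [0, 0, 0, 0, 0, 0]]}}

```text
t: 13.98
tool_pos: [0.5277, -0.0499, 0.0561]
tcp_rot: [[0.72, 0.694, 0.0], [0.694, -0.72, 0.0], [0.0, 0.0, -1.0]]
contact_force: [-0.3, -0.4, -0.3]
width: 0.0006
gripper_force: 0.0
```

```bash
python3 look.py w8
```

```text
13.975 [ 0.5277 -0.0499  0.0561] [[0.72, 0.694, 0.0], [0.694, -0.72, 0.0], [0.0, 0.0, -1.0]] 0.0006356881134156892 [-0.3 -0.4 -0.3]
[[0.694, -0.694, -0.189, 0.582], [-0.72, -0.67, -0.182, 0.003], [0.0, 0.262, -0.965, 0.216], [0.0, 0.0, 0.0, 1.0]]
axis 0.91 [89.9 71.8] [0.5276 0.0945 0.027 ]
zero_line 0.93 [145.3 154. ] [0.5101 0.0366 0.026 ]
line60 0.93 [182.5  74.7] [0.5671 0.0512 0.026 ]
index_mark 0.86 [174.9  72.3] [0.565  0.0554 0.027 ]
clamp_pivot 0.81 [170.6 196.7] [0.4997 0.0043 0.029 ]
lever_knob 0.69 [255.8 207.9] [ 0.5408 -0.0395  0.05  ]
jaw_plain 0.77 [61.2 75.3] [0.5131 0.1065 0.027 ]
jaw_index 0.63 [113.5  72.2] [0.5378 0.0836 0.027 ]
```

View pics/w8.png

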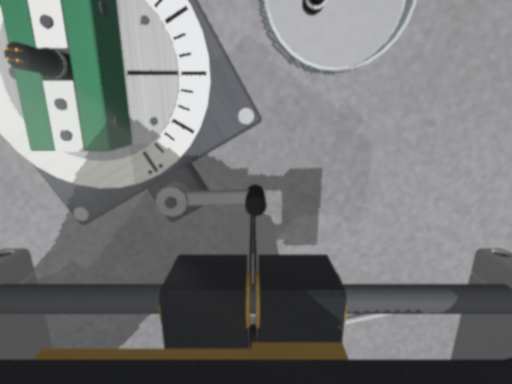

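The lever is at about 60° (knob at (256,203)) and the index is still in line with 60. I'll push on to the stop.

Call:
{"api": "play_rows", "payload": {"targets": [[3.1, 0.5, 0, 0, 0, -3], [3.1, 0.5, 0, 0, 0, -3], [2.5, 0.4, 0, 0, 0, -2.5], [0, 0, 0, 0, 0, 0]]}}

```text
t: 14.98
tool_pos: [0.5344, -0.0452, 0.0556]
tcp_rot: [[0.607, 0.795, -0.001], [0.795, -0.607, -0.001], [-0.001, -0.0, -1.0]]
contact_force: [-1.9, -5.7, 2.0]
width: 0.0005
gripper_force: 2.6
```

```bash
python3 look.py w9 | egrep -v 'jaw|spare'
```

```text
14.975 [ 0.5344 -0.0452  0.0556] [[0.607, 0.795, -0.001], [0.795, -0.607, -0.001], [-0.001, -0.0, -1.0]] 0.0005418293172247304 [-1.9 -5.7  2. ]
[[0.795, -0.585, -0.16, 0.58], [-0.607, -0.767, -0.209, 0.016], [-0.0, 0.263, -0.965, 0.215], [0.0, 0.0, 0.0, 1.0]]
axis 0.78 [107.   61.6] [0.5256 0.0949 0.027 ]
zero_line 0.89 [152.7 148.9] [0.5106 0.0371 0.026 ]
line60 0.82 [202.4  76.7] [0.5675 0.0519 0.026 ]
index_mark 0.56 [196.4  74.4] [0.5654 0.0551 0.027 ]
clamp_pivot 0.72 [171.1 197.9] [0.4984 0.0033 0.029 ]
lever_knob 0.72 [251.7 207.5] [ 0.544 -0.031  0.05 ]
```

Call:
{"api": "play_rows", "payload": {"targets": [[1.5, 0, 0, 0, 0, 0], [0, 0, 0, 0, 0, 0], [1, 0, 0, 0, 0, 0], [0, 0, 0, 0, 0, 0]]}}

```text
t: 15.98
tool_pos: [0.5347, -0.0449, 0.0555]
tcp_rot: [[0.608, 0.794, -0.003], [0.794, -0.608, -0.003], [-0.004, -0.001, -1.0]]
contact_force: [-8.6, -13.9, 7.0]
width: 0.0001
gripper_force: 8.0
```

The force rises with no motion, so the lever is at its stop. I'll retreat and check.

Call:
{"api": "play_rows", "payload": {"targets": [[-22, 0, 0, 0, 0, 0], [0, 0, -50, 0, 0, 0], [0, 0, -50, 0, 0, 0], [-40, 0, -20, 0, 0, 0], [0, 0, 0, 0, 0, 0]]}}

```text
t: 16.6
tool_pos: [0.498, -0.0937, 0.1772]
tcp_rot: [[0.609, 0.793, 0.002], [0.793, -0.609, -0.002], [-0.0, 0.003, -1.0]]
contact_force: [0.1, 1.1, 0.2]
width: 0.0008
gripper_force: 0.0
```

Call:
{"api": "play_rows", "payload": {"targets": [[0, 0, 0, 0, 0, 0], [0, 0, 0, 0, 0, 0]]}}

```text
t: 16.85
tool_pos: [0.4985, -0.0909, 0.1751]
tcp_rot: [[0.606, 0.795, -0.001], [0.795, -0.606, 0.001], [0.0, -0.001, -1.0]]
contact_force: [-0.6, -0.5, -0.1]
width: 0.0004
gripper_force: 0.0
```

```bash
python3 look.py w10; sed -i 's/np.arange(40,130,.1)/np.arange(50,70,.1)/' ang.py; python3 ang.py w10; python3 stage.py w10|head -1
```

```text
16.85 [ 0.4985 -0.0909  0.1751] [[0.606, 0.795, -0.001], [0.795, -0.606, 0.001], [0.0, -0.001, -1.0]] 0.000393452348509001 [-0.6 -0.5 -0.1]
[[0.795, -0.584, -0.16, 0.545], [-0.606, -0.768, -0.208, -0.03], [-0.002, 0.262, -0.965, 0.335], [0.0, 0.0, 0.0, 1.0]]
axis 0.97 [160.4  19.4] [0.5245 0.0952 0.027 ]
zero_line 0.56 [185.3  78.3] [0.5081 0.0389 0.026 ]
line60 0.87 [222.9  28.6] [0.5688 0.0514 0.026 ]
index_mark 0.68 [213.9  28.4] [0.5617 0.0568 0.027 ]
clamp_pivot 0.59 [146.9  15.7] [0.5163 0.1048 0.029 ]
lever_knob 0.56 [256.9 112.3] [ 0.5468 -0.0337  0.05  ]
jaw_plain 0.6 [147.8  15.9] [0.5167 0.105  0.027 ]
jaw_index 0.97 [176.2  20.5] [0.5364 0.0849 0.027 ]
w10 axis [ 0.5265  0.0947 -0.2781] contrast -47.7 index deg 60.07 dark 108.0 216.0
xy,yaw,theta,clamp [ 0.5255  0.0956 -0.2809  1.041   1.2086] theta deg 59.64
```

View pics/w10.png

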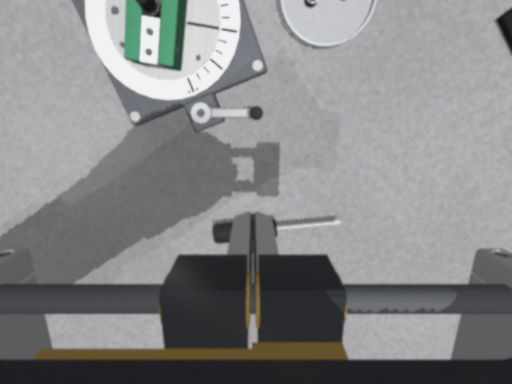

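The index sits at 60.1°, in line with the 60 line at (215,28). The lever is at its stop (about 1.2 rad, knob at (257,113)), the connector stands, and the arm is clear.

```bash
python3 -c "
from workcell import robot;print(robot.job_done())"
```

```text
the job is handed in; nothing more can be done
None
```

The stage is set to 60° (measured 60.1°), the clamp lever is locked at its stop, the connector is still standing in the jaws, and the job is handed in; no verdict came back.

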